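Roll down the pink nail-sample card

TASK

Take the hand roller out of its blue dock and roll down the freshly glued pink sample card: set the roller down across the card just inside the end with the black clip bar and roll straight along the middle, in one pass, almost to the other end of the card, pressing all the way so that the cushioned card sinks about half a centimetre and never bottoms out. Do not press on the mint-green card. Then stand the roller upright in its dock again and let go.

Things in the scene. Friction and masses are not known exactly. Their poses are not given: they have to be found in the camera images.
- roller_grip (a point): Loose hand roller, 0.36 kg, upright in its dock. The point is the grip centre of its wooden handle bar, 26 mm thick (x), 84 mm long (y), top 24 mm above the point. Below: white housing 46 x 76 mm (top 32 mm under the point), guard plate 74 x 116 mm (underside 60 mm under it), rubber drum (lowest line 74 mm under it). The axle lies along y; it rolls along x, either way round alike. z up.
- drum (a joint): Turn in rad of the roller's freely spinning black rubber drum (radius 18 mm, 60 mm long, axle 56 mm straight below the grip point), 0 at the start; rolling 18 mm turns it by 1 rad, the sign depending on the direction.
- dock_seat (a point): Blue roller dock, a fixed tray 76 (x) x 120 (y) mm, 30 mm high, with an opening 48 x 88 mm. The point is the centre of the opening at rim height, z up. The roller's guard plate rests on the rim, the drum hanging in the opening with about 8 mm of room each way, handle bar along the dock's y; seated, the grip point is 60 mm above this point.
- pink_card (a point): The pink sample card, a flat rigid sheet 150 x 80 mm with printed nail shapes, on a sprung white platen 180 x 96 mm over a fixed grey base 200 x 112 mm. The point is the centre of the card's top face, 40 mm above the table unpressed. x runs along the card from the black clip bar (83 mm from the centre, 2 mm higher than the card) to the free end; y across; z up.
- pink_bed (a joint): How many m the card and platen have sunk straight down on their cushion: 0 unpressed, 0.014 bottomed out; starting to sink takes about 2.5 N, each mm more another 0.8 N, and it springs back when let go.
- mint_card (a point): Centre of the top face of the mint-green sample card, a bystander on its own bed, alike in all sizes and axes to the pink card; not to be pressed.
- mint_bed (a joint): The same for the mint-green card on its own bed, which looks just like the pink one apart from the colour and must not be pressed: m sunk, 0 unpressed, 0.014 bottomed out.
Things that resemble listed ones, but are neither listed nor needed, are in the scene too. Of the things like the part that bears dock_seat, leave any that is yellow; of the rest the larger one is meant.

How it is judged:
By the outcome, as a careful person would: the job done as asked, in the order asked, and still so for the second after the job is handed in, with the robot touching nothing.
It also fails if it takes over 51 s, if anything falls off the work surface, if the arm or the gripper's body presses on something with over 40 N, if the wrist force passes 120 N, or if a joint passes its speed limit or range.

ROBOT

A 7-joint arm with a two-finger parallel gripper is mounted at the origin on the work surface. World frame = base frame: x ahead of the robot, y to its left, z up, the work surface at z = 0. Lengths are in m, angles in rad, forces in N, time in s.
With the tool pointing down it reaches from about 0.4 to 0.875 m from the base axis. Payload 6.5 kg.
Tool frame: the origin (TCP) lies on the mounting face of the last link; the fingertips stand 173 mm ahead of it and the grasp point (between the pads) lies 155 mm ahead of it (env.tip_extent is the distance from the TCP to the fingertips, in m); z points along the fingers, y is the direction in which the jaws open and shut (so a half turn about z gives the same grasp; the last joint's range is limited). The gripper opens to 85 mm and grips with 20 to 120 N. Pads are 22 mm wide; open, the fingers measure 114 mm over their backs; the gripper's body (76 mm by 85 mm) begins 54 mm behind the grasp point. The pads swing forward as they close: fully open they stand 13 mm farther back than shut.
Start: joints at [-1.332, 0.536, -0.004, 1.538, 0.003, 1.067, -0.071], TCP at [0.195, 0.62, 0.405] pointing down, gripper open.
Joint ranges: [-2.7, 2.7], [-0.37, 2.16], [-1.27, 1.26], [0.24, 2.4], [-1.31, 4.45], [0.19, 1.91], [-2.76, 2.76]. Speed limits (rad/s): [2.39, 2.39, 3.14, 3.14, 3.14, 3.14, 3.14].

INTERFACE

Orientations are given as a unit quaternion [w, x, y, z].
In Python, from cell import env gives the robot as it stands.
- The arm moves only by the tool send_rows, never from a script. Its argument "plan" is a list of rows, each a list of 6 numbers: the shift along the tool's x, y, z in units of 25 mm (1.0 is 25 mm), then the turn, a rotation vector about the tool's x, y, z in units of 8 degrees (1.0 is 8 degrees). In form: [[tx, ty, tz, rx, ry, rz], ...]. A call has exactly 8 rows; each row shifts and turns the commanded pose from where the row before left it, along the tool's axes as they then stand; what a row does not reach is not made up. A row lasts 1/10 s, in which the tool goes at most 50 mm and 8.59 degrees, less where a joint would pass 70% of its speed; a pose out of reach is approached as far as the arm can. A call with a number of a shift or a turn outside -1 to 1 is refused whole. A call with a gripper value outside its range is refused whole. "claw" is the closure, from 0 (fully open) to 1 (shut), set as the call begins (left out, the last holds). The fingers move at their own pace and stop on an object; "squeeze" is the grip in N (left out, the last holds). Time passes only in rows, so rows that do not move let the fingers close, or fill a call up. It gives the time, the measured TCP pose, the force and the opening at its end, in the units of the state.
- env.read_state(): the state, without advancing time (a new reading comes with each control period).
- env.get_image(name): name is "scene" or "top" or "wrist"; returns (picture, depth): 384x512x3 uint8, red, green, blue; 384x512 float32, m along the optical axis (not along the pixel's ray), 0 where there is no reading.
- env.get_calibration(name): a dict with "vertical_fov" (degrees; the focal length in pixels is half the picture's height over the tangent of half this angle, whatever the lens; pixels are square), "cx", "cy" (the principal point, pixels), "distortion" ([k1, k2, p1, p2, k3] as OpenCV has them; the pictures are not rectified), "T" (4x4, takes a point from camera to world coordinates). Camera axes: x right, y down, z forward; pixel columns grow to the right and rows downward; lengths in m; the calibration is good to about 2 mm. A picture is of the moment at which its call begins: read the wrist's pose just before it. get_calibration takes no time and is no camera call; for the wrist camera it gives the pose at the moment of the call.
- env.sign_off(): hands the job in, once; it reports no verdict.
The state is a dict: "t": time; "joint_positions": joint angles; "qd": joint speeds; "effort": joint torques, N m; "ee_pos": TCP position; "tool_rot": TCP orientation; "contact_force": force on the tool from outside, world axes, zero at the start; "torque": the same for the moment, N m; "finger_gap": finger opening in m.
Only numpy, scipy, OpenCV 4.12 (cv2) and the standard library are available. Lean on these libraries where they do the work, as an engineer would, in place of code of your own. Each camera call takes 0.05 s, during which the arm holds its last target.

## Working session

There is one attempt and no reset: what is moved stays moved. The work goes in short steps, Python scripts to look and compute and a tool call to move; the robot and the scene stay as the last step left them, time stands still between calls to the robot, and variables do not carry over. Pictures are saved under pics/ and viewed, and the job is handed in when it is done.

Besides the shell and the picture viewer there is one more tool, called after "Call:" by a JSON object that holds its "api" and its "payload". send_rows: Moves the arm, as the interface text tells. Shifts and turns lie within -1 to 1; 1 stands for 25 mm of shift or 8 degrees of turn. Its arguments: {"type":"object","properties":{"plan":{"type":"array","items":{"type":"array","items":{"type":"number","minimum":-1,"maximum":1}}},"claw":{"type":"number"},"squeeze":{"type":"number"}},"required":["plan"]}

```bash
mkdir -p pics; ls
cat > h.py <<'E'
import numpy as np, cv2
from cell import env
def shot(n,fn=None):
    c=env.get_calibration(n); im,d=env.get_image(n)
    if fn: cv2.imwrite('pics/'+fn,im[:,:,::-1]); np.savez('pics/'+fn[:-4]+'.npz',im=im,d=d,T=c['T'],f=192/np.tan(np.radians(c['vertical_fov'])/2),c=[c['cx'],c['cy']],k=np.array(c['distortion'],float))
    return im,d,c
def load(fn): return dict(np.load('pics/'+fn+'.npz'))
def ray(s,u,v):
    K=np.array([[s['f'],0,s['c'][0]],[0,s['f'],s['c'][1]],[0,0,1]])
    p=cv2.undistortPoints(np.array([[[u,v]]],float),K,s['k'])[0,0]
    return np.array([p[0],p[1],1.])
def dep(s,u,v):
    q=ray(s,u,v)*s['d'][int(round(v)),int(round(u))]
    return s['T'][:3,:3]@q+s['T'][:3,3]
def plane(s,u,v,z):
    q=s['T'][:3,:3]@ray(s,u,v); o=s['T'][:3,3]
    return o+q*(z-o[2])/q[2]
E
python3 - <<'E'
from h import *
for n in ['scene','top','wrist']:
    im,d,c=shot(n,n+'0.png'); print(n,c)
print(env.read_state())
E
```

```text
pics
scene {'vertical_fov': 55.20456588972098, 'cx': 250.88834549634086, 'cy': 188.16335709584047, 'distortion': array([-0.07142614,  0.        ,  0.        ,  0.        ,  0.        ]), 'T': array([[-0.10969754,  0.7789981 , -0.61735599,  1.04311364],
       [ 0.99384998,  0.09541218, -0.05620257,  0.04993623],
       [ 0.01512159, -0.61972452, -0.78467373,  0.78592617],
       [ 0.        ,  0.        ,  0.        ,  1.        ]])}
top {'vertical_fov': 51.69396462812693, 'cx': 254.00049498544948, 'cy': 194.86840770043187, 'distortion': array([-0.0874092,  0.       ,  0.       ,  0.       ,  0.       ]), 'T': array([[-5.05011949e-03, -9.96774832e-01,  8.00901351e-02,
         4.06121092e-01],
       [-9.99987226e-01,  5.01689021e-03, -6.16119315e-04,
        -3.84373012e-03],
       [ 2.12328812e-04, -8.00922234e-02, -9.96787435e-01,
         1.12436293e+00],
       [ 0.00000000e+00,  0.00000000e+00,  0.00000000e+00,
         1.00000000e+00]])}
wrist {'vertical_fov': 67.20707650637804, 'cx': 257.541642115838, 'cy': 195.03709370192124, 'distortion': array([0.00878078, 0.        , 0. 
[... 403 characters left out ...]
sitions': array([-1.33217584,  0.5370015 , -0.00442934,  1.53861758,  0.00254244,
        1.06728263, -0.07119611]), 'qd': array([ 6.32555192e-04, -2.01795462e-03, -2.65561603e-04, -1.99141569e-03,
       -3.63659586e-04,  6.43860208e-06, -6.37352681e-04]), 'effort': array([ 1.39497613e-03, -5.83784759e+01,  1.04984041e+00, -2.59356129e+01,
        1.25020251e-02,  6.41589329e-03,  1.03775045e-05]), 'ee_pos': array([0.19499401, 0.61980786, 0.40401935]), 'tool_rot': array([-7.30711833e-05,  1.51801341e-01,  9.88410809e-01, -6.47871885e-04]), 'contact_force': array([-0.22961213,  0.75379709, -0.49313339]), 'torque': array([0.01797189, 0.02299902, 0.00112754]), 'finger_gap': 0.0852472179593314}
```

View pics/scene0.png

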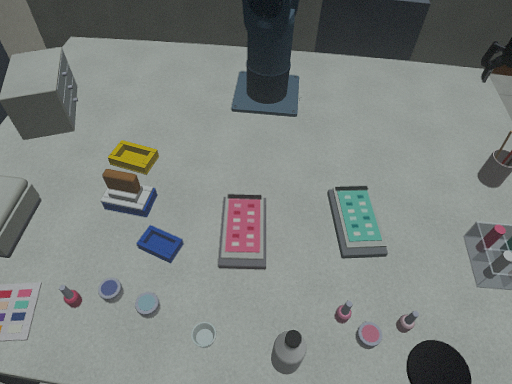

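View pics/top0.png

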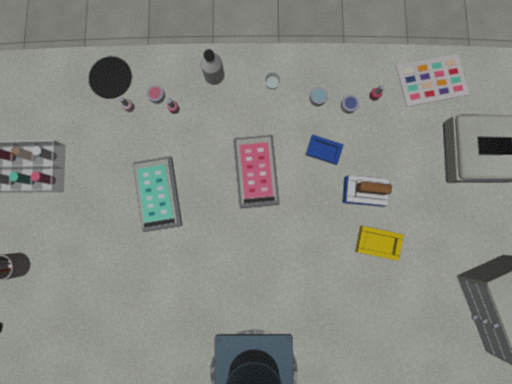

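View pics/wrist0.png

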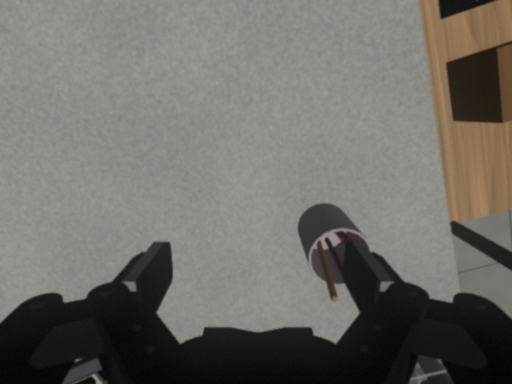

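Dock candidates in the top view: yellow (380,243) is excluded. The empty blue dock at (325,149) is smaller than the blue dock holding the roller at (367,190). I'll confirm that in enlarged crops.

Run:
```python
from h import *
s=load('top0')
im=s['im'][:,:,::-1]
cv2.imwrite('pics/c1.png',cv2.resize(im[125:265,290:420],None,fx=4,fy=4,interpolation=cv2.INTER_CUBIC)[:600])
cv2.imwrite('pics/c2.png',cv2.resize(im[125:240,125:290],None,fx=4.8,fy=4.8,interpolation=cv2.INTER_CUBIC)[:600])
s=load('scene0')
cv2.imwrite('pics/c3.png',cv2.resize(s['im'][130:270,90:200][:,:,::-1],None,fx=4.2,fy=4.2,interpolation=cv2.INTER_CUBIC)[:600])
```

```text
(no output)
```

View pics/c1.png

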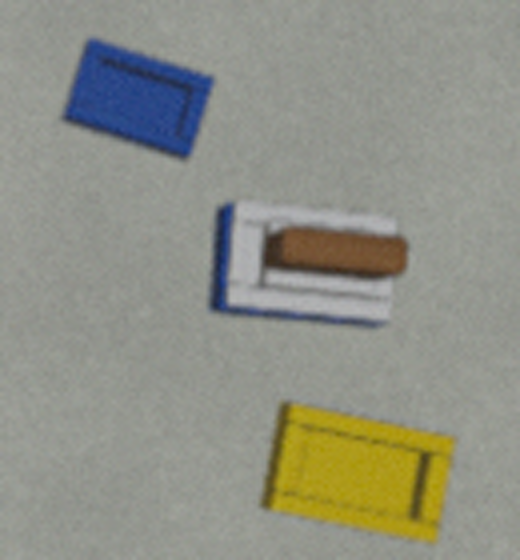

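View pics/c2.png

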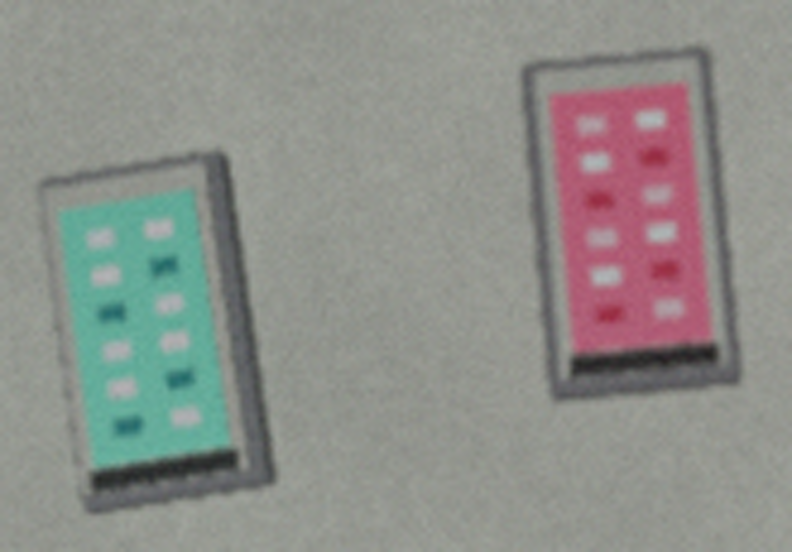

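View pics/c3.png

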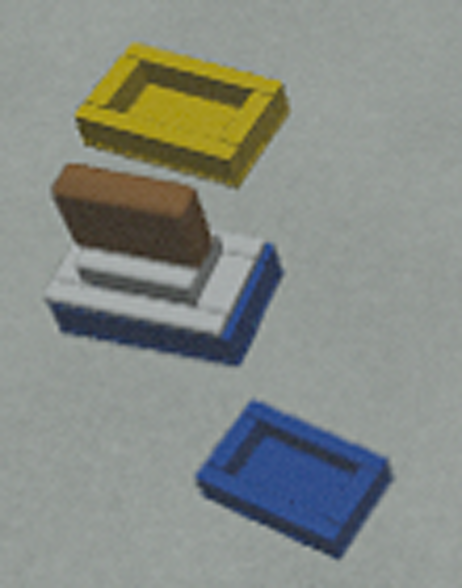

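The crops agree: the roller stands in the larger blue dock. The pink card is at top (256,172), with its clip bar at the near (robot) end. Next I'll measure poses.

Run:
```python
from h import *
def cloud(s):
    h,w=s['d'].shape; u,v=np.meshgrid(np.arange(w),np.arange(h))
    K=np.array([[s['f'],0,s['c'][0]],[0,s['f'],s['c'][1]],[0,0,1]])
    p=cv2.undistortPoints(np.stack([u,v],-1).reshape(-1,1,2).astype(float),K,s['k']).reshape(h,w,2)
    q=np.dstack([p,np.ones((h,w))])*s['d'][...,None]
    return q@s['T'][:3,:3].T+s['T'][:3,3]
def rect(P,n):
    r=cv2.minAreaRect(P[:,:2].astype(np.float32)*1000); b=cv2.boxPoints(r)
    e=[b[1]-b[0],b[2]-b[1]]; L=max(e,key=np.linalg.norm)
    print(n,len(P),'c',np.round(r[0],1),'size',np.round(r[1],1),'long ang',round(np.degrees(np.arctan2(L[1],L[0]))%180,2),'z',np.round(np.percentile(P[:,2]*1000,[5,50,95]),1))
for n in ['top0','scene0']:
    s=load(n); X=cloud(s); hsv=cv2.cvtColor(s['im'],cv2.COLOR_RGB2HSV).astype(int); H,S,V=[hsv[...,i] for i in range(3)]
    ok=(s['d']>0)
    # known z projecting
    def proj(m,z):
        v,u=np.nonzero(m); return np.array([plane(s,a,b,z) for a,b in zip(u,v)])
    x,y,z=X[...,0],X[...,1],X[...,2]
    def big(m):
        k,l,st,_=cv2.connectedComponentsWithStats(m.astype(np.uint8)); return l==1+np.argmax(st[1:,4])
    reg=(x>.3)&(x<.75)&ok&(abs(y)<.4)
    pk=big(cv2.morphologyEx((reg&((H>160)|(H<5))&(S>90)&(V>90)).astype(np.uint8),cv2.MORPH_CLOSE,np.ones((5,5),np.uint8)))
    rect(proj(pk,.04),n+' pink')
    mt=big(cv2.morphologyEx((reg&(H>70)&(H<95)&(S>60)).astype(np.uint8),cv2.MORPH_CLOSE,np.ones((5,5),np.uint8)))
    rect(proj(mt,.04),n+' mint')
    near=reg&(y<-.15)&(y>-.4)
    hd=near&(H<20)&(S>80)&(z>.106)&(z<.125)&(x<.55)
    hd=big(hd); rect(X[hd],n+' handle cloud'); rect(proj(hd,.114),n+' handle proj')
    bl=near&(H>100)&(H<130)&(S>120)
    k,l,st,c=cv2.connectedComponentsWithStats(bl.astype(np.uint8))
    for i in range(1,k):
        if st[i,4]>30: print(st[i],np.round(c[i]),np.round(X[l==i].mean(0),3))
    ta=reg&(z<.01); print('table z',np.median(z[ta]), 'card z',np.median(z[pk]))
    # guard plate
    gp=reg&(y<-.15)&(x<.58)&(x>.42)&(z>.033)&(z<.05)&(S<60)
    rect(X[gp],n+' guard')
```

```text
top0 pink 1399 c [562.9 -10. ] size [147.6  77.3] long ang 5.35 z [40. 40. 40.]
top0 mint 1565 c [499.6 270.5] size [151.7  80.4] long ang 8.93 z [40. 40. 40.]
top0 handle cloud 271 c [ 505.3 -319.1] size [81.  22.6] long ang 82.8 z [108.8 113.8 117. ]
top0 handle proj 271 c [ 505.  -318.3] size [82.1 23.3] long ang 82.75 z [114. 114. 114.]
[307 135  36  29 644] [324. 149.] [ 0.625 -0.205  0.014]
[344 176   4  27  57] [345. 189.] [ 0.51  -0.259  0.028]
table z 0.0005832852580078818 card z 0.04072087141016967
top0 guard 548 c [ 506.4 -320.1] size [117.   75.1] long ang 83.25 z [35.3 38.4 42.3]
scene0 pink 1623 c [566.7 -10.6] size [149.6  77.3] long ang 5.53 z [40. 40. 40.]
scene0 mint 1605 c [504.6 269.5] size [151.9  79.9] long ang 9.05 z [40. 40. 40.]
scene0 handle cloud 275 c [ 511.3 -318.9] size [80.6 26. ] long ang 83.49 z [108.8 112.5 114.9]
scene0 handle proj 275 c [ 513.9 -316.9] size [83.5 27.5] long ang 81.39 z [114. 114. 114.]
[143 188  12  23  49] [149. 200.] [ 0.516 -0.261  0.029]
[137 226  45  33 725] [160. 242.] [ 0.628 -0.205  0.015]
table z -0.000788601609724715 card z 0.038793452537082884
scene0 guard 541 c [ 511.1 -320.1] size [117.   74.4] long ang 83.76 z [34.5 37.2 46.7]
```

```bash
cat > sim.py <<'E'
import numpy as np
from scipy.spatial.transform import Rotation as R
from cell import env
def pose():
    s=env.read_state(); q=s['tool_rot']; return s['ee_pos'],R.from_quat([q[1],q[2],q[3],q[0]]),s
def sim(p,r,plan):
    for a in plan:
        a=np.array(a,float); p=p+r.apply(a[:3]*.025); r=r*R.from_rotvec(np.radians(8)*a[3:])
    return p,r
def show(p,r):
    y=r.apply([0,1,0]); z=r.apply([0,0,1])
    print(np.round(p*1000,1),'yaw_y',round(np.degrees(np.arctan2(y[1],y[0])),2),'z',np.round(z,4))
def to(target,yaw):
    p,r,s=pose(); show(p,r)
    d=r.inv().apply(np.array(target)-p)/.025
    ry=np.radians(yaw); Rt=R.from_matrix(np.array([[-np.sin(ry),np.cos(ry),0],[np.cos(ry),np.sin(ry),0],[0,0,-1]]))
    w=(r.inv()*Rt).as_rotvec(degrees=True)/8
    print('t',round(s['t'],2),'F',np.round(s['contact_force'],2),'gap',round(s['finger_gap'],4),'| units',np.round(d,3),'turn',np.round(w,3))
E
python3 - <<'E'
from sim import *
p,r,s=pose()
for n in range(6):
    p,r=sim(p,r,[[-1,0,0,0,0,.275]]*8); show(p,r)
E
```

```text
[375.3 535.1 404.1] yaw_y 54.94 z [-3.0e-04 -1.3e-03 -1.0e+00]
[521.6 399.8 404.2] yaw_y 37.34 z [-3.0e-04 -1.3e-03 -1.0e+00]
[620.1 226.7 404.4] yaw_y 19.74 z [-3.0e-04 -1.3e-03 -1.0e+00]
[661.6  31.8 404.6] yaw_y 2.14 z [-3.0e-04 -1.3e-03 -1.0e+00]
[ 642.3 -166.5  404.9] yaw_y -15.46 z [-3.0e-04 -1.3e-03 -1.0e+00]
[ 564.  -349.6  405.1] yaw_y -33.06 z [-3.0e-04 -1.3e-03 -1.0e+00]
```

Call:
{"api": "send_rows", "payload": {"plan": [[-1, 0, 0, 0, 0, 0.275], [-1, 0, 0, 0, 0, 0.275], [-1, 0, 0, 0, 0, 0.275], [-1, 0, 0, 0, 0, 0.275], [-1, 0, 0, 0, 0, 0.275], [-1, 0, 0, 0, 0, 0.275], [-1, 0, 0, 0, 0, 0.275], [-1, 0, 0, 0, 0, 0.275]], "claw": 0}}

```text
t: 0.95
ee_pos: [0.3772, 0.5341, 0.4047]
tool_rot: [0.0, 0.303, 0.953, 0.0]
contact_force: [0.3, -0.8, 1.2]
finger_gap: 0.0852
```

Run:
```python
from sim import *
for ty in(-.2,-.4):
  p,r,s=pose()
  for n in range(4):
    p,r=sim(p,r,[[-1,ty,.1,0,0,.24]]*8); show(p,r)
```

```text
[498.8 371.1 384.7] yaw_y 39.39 z [ 0.  0. -1.]
[572.8 181.7 364.7] yaw_y 24.03 z [ 0.  0. -1.]
[594.1 -20.5 344.7] yaw_y 8.67 z [ 0.  0. -1.]
[ 561.  -221.2  324.7] yaw_y -6.69 z [ 0.  0. -1.]
[472.1 341.5 384.7] yaw_y 39.39 z [ 0.  0. -1.]
[512.6 130.5 364.7] yaw_y 24.03 z [ 0.  0. -1.]
[495.7 -83.6 344.7] yaw_y 8.67 z [ 0.  0. -1.]
[ 422.8 -285.6  324.7] yaw_y -6.69 z [ 0.  0. -1.]
```

Call:
{"api": "send_rows", "payload": {"plan": [[-1, -0.3, 0.1, 0, 0, 0.24], [-1, -0.3, 0.1, 0, 0, 0.24], [-1, -0.3, 0.1, 0, 0, 0.24], [-1, -0.3, 0.1, 0, 0, 0.24], [-1, -0.3, 0.1, 0, 0, 0.24], [-1, -0.3, 0.1, 0, 0, 0.24], [-1, -0.3, 0.1, 0, 0, 0.24], [-1, -0.3, 0.1, 0, 0, 0.24]]}}

```text
t: 1.75
ee_pos: [0.4847, 0.3557, 0.3845]
tool_rot: [-0.0, 0.427, 0.904, -0.0]
contact_force: [0.8, 0.1, 0.1]
finger_gap: 0.0856
```

Call:
{"api": "send_rows", "payload": {"plan": [[-1, -0.3, 0.1, 0, 0, 0.24], [-1, -0.3, 0.1, 0, 0, 0.24], [-1, -0.3, 0.1, 0, 0, 0.24], [-1, -0.3, 0.1, 0, 0, 0.24], [-1, -0.3, 0.1, 0, 0, 0.24], [-1, -0.3, 0.1, 0, 0, 0.24], [-1, -0.3, 0.1, 0, 0, 0.24], [-1, -0.3, 0.1, 0, 0, 0.24]]}}

```text
t: 2.55
ee_pos: [0.5419, 0.1557, 0.3646]
tool_rot: [-0.0, 0.544, 0.839, 0.0]
contact_force: [-0.5, 0.4, -0.4]
finger_gap: 0.0855
```

Call:
{"api": "send_rows", "payload": {"plan": [[-1, -0.3, 0.1, 0, 0, 0.24], [-1, -0.3, 0.1, 0, 0, 0.24], [-1, -0.3, 0.1, 0, 0, 0.24], [-1, -0.3, 0.1, 0, 0, 0.24], [-1, -0.3, 0.1, 0, 0, 0.24], [-1, -0.3, 0.1, 0, 0, 0.24], [-1, -0.3, 0.1, 0, 0, 0.24], [-1, -0.3, 0.1, 0, 0, 0.24]]}}

```text
t: 3.35
ee_pos: [0.5442, -0.0522, 0.3446]
tool_rot: [-0.0, 0.651, 0.759, 0.0]
contact_force: [0.3, 0.7, -0.3]
finger_gap: 0.0853
```

Run:
```python
from sim import *
from h import *
shot('wrist','w1.png'); to([.5085,-.3195,.34],-6.6)
```

```text
[543.2 -57.3 344.5] yaw_y 8.28 z [-8.e-04 -3.e-03 -1.e+00]
t 3.4 F [-1.51 -3.05 -0.09] gap 0.0853 | units [-10.179  -2.883   0.212] turn [-0.006  0.022  1.86 ]
```

View pics/w1.png

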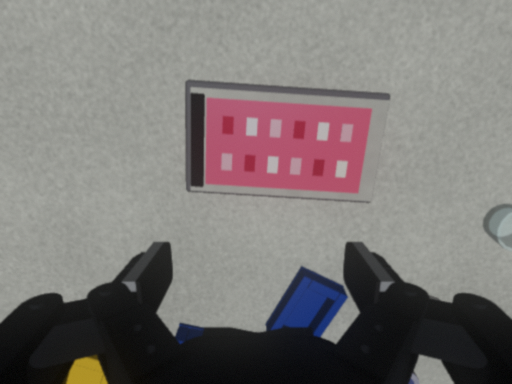

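```bash
cat >> h.py <<'E'
def rectm(s,m,z,n=''):
    k,l,st,_=cv2.connectedComponentsWithStats(m.astype(np.uint8)); m=l==1+np.argmax(st[1:,4])
    v,u=np.nonzero(m); P=np.array([plane(s,a,b,z)[:2]*1000 for a,b in zip(u,v)],np.float32)
    r=cv2.minAreaRect(P); b=cv2.boxPoints(r); e=[b[1]-b[0],b[2]-b[1]]; L=max(e,key=np.linalg.norm)
    print(n,'c',np.round(r[0],1),'mean',np.round(P.mean(0),1),'size',np.round(r[1],1),'ang',round(np.degrees(np.arctan2(L[1],L[0]))%180,2),'px',u.min(),u.max(),v.min(),v.max())
    return P
E
python3 - <<'E'
from h import *
s=load('w1'); hsv=cv2.cvtColor(s['im'],cv2.COLOR_RGB2HSV).astype(int); H,S,V=[hsv[...,i] for i in range(3)]
m=cv2.morphologyEx((((H>160)|(H<5))&(S>80)&(V>60)).astype(np.uint8),cv2.MORPH_CLOSE,np.ones((13,13),np.uint8))
m[250:]=0
rectm(s,m,.04,'pink'); 
b=((V<50)&(np.indices(V.shape)[0]<192)&(np.indices(V.shape)[1]<206)&(np.indices(V.shape)[1]>190)&(np.indices(V.shape)[0]>90)); rectm(s,b,.042,'bar')
print(dep(s,285,150),dep(s,120,150))
E
```

```text
pink c [563.5 -10. ] mean [563.2  -8.5] size [149.8  79.7] ang 4.93 px 206 371 98 192
bar c [481.5 -16.7] mean [481.  -15.1] size [ 9.8 82.4] ang 95.0 px 192 203 94 184
[ 0.56376704 -0.01271042  0.03958871] [ 0.39148921 -0.04400389 -0.0013915 ]
```

Call:
{"api": "send_rows", "payload": {"plan": [[-1, -0.29, 0, 0, 0, 0.19], [-1, -0.29, 0, 0, 0, 0.19], [-1, -0.29, 0, 0, 0, 0.19], [-1, -0.29, 0, 0, 0, 0.19], [-1, -0.29, 0, 0, 0, 0.19], [-1, -0.29, 0, 0, 0, 0.19], [-1, -0.29, 0, 0, 0, 0.19], [-1, -0.29, 0, 0, 0, 0.19]]}}

```text
t: 4.2
ee_pos: [0.4984, -0.2544, 0.3447]
tool_rot: [-0.0, 0.728, 0.686, 0.0]
contact_force: [-0.4, 0.5, 0.6]
finger_gap: 0.0856
```

Run:
```python
from sim import *
from h import *
shot('wrist','w2.png'); to([.5085,-.3195,.31],-6.6)
```

```text
[ 496.2 -259.1  345.1] yaw_y -3.82 z [-5.0e-04 -3.2e-03 -1.0e+00]
t 4.25 F [-2.06 -5.2   1.49] gap 0.0855 | units [-2.372  0.651  1.411] turn [-0.001  0.023  0.347]
```

View pics/w2.png

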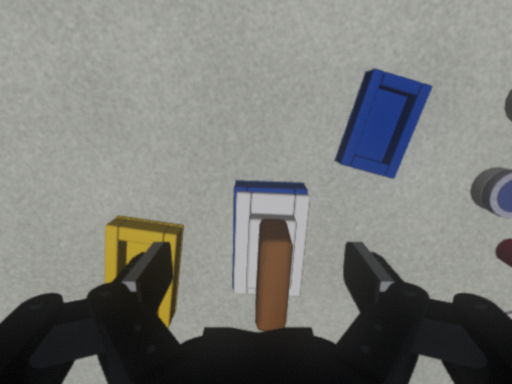

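Run:
```python
from h import *
s=load('w2'); im=s['im'][:,:,::-1]
cv2.imwrite('pics/c4.png',cv2.resize(im[170:340,220:320],None,fx=3.5,fy=3.5,interpolation=cv2.INTER_CUBIC))
for u,v in [(262,305),(275,305),(285,305),(270,325)]: print(u,v,dep(s,u,v))
```

```text
262 305 [ 0.4963335  -0.33364018  0.1141862 ]
275 305 [ 0.50678971 -0.33451594  0.11387228]
285 305 [ 0.51493035 -0.33605263  0.11247784]
270 325 [ 0.50181417 -0.35314164  0.11417886]
```

View pics/c4.png

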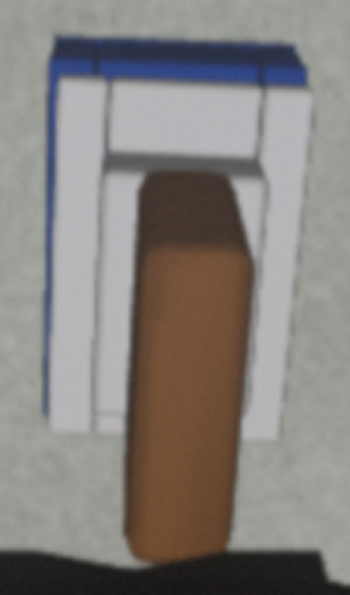

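Run:
```python
from h import *
s=load('w2')
def q(cs,z):
    P=np.array([plane(s,220+u/3.5,170+v/3.5,z)[:2]*1000 for u,v in cs]); print(np.round(P,1).tolist())
    d=P[:2].mean(0)-P[2:].mean(0); print(np.round(P.mean(0),1),'long',np.degrees(np.arctan2(*d[::-1])),np.linalg.norm(d),np.linalg.norm(P[1]-P[0]))
q([(137,247),(252,258),(125,545),(230,558)],.114)
q([(58,75),(312,88),(50,432),(278,440)],.036)
q([(52,60),(306,73),(50,432),(278,440)],.030)
```

```text
[[497.4, -277.3], [522.0, -281.4], [490.0, -353.3], [514.6, -358.4]]
[ 506.  -317.6] long 84.46877057897876 76.88196405354036 24.973426119809183
[[476.4, -258.7], [548.6, -267.0], [464.5, -375.1], [536.3, -382.4]]
[ 506.5 -320.8] long 84.03844127570389 116.51645328566802 72.63523844660769
[[474.5, -255.7], [547.9, -264.1], [463.7, -379.2], [537.1, -386.6]]
[ 505.8 -321.4] long 84.96615039437116 123.48327632552486 73.88474798491761
```

Run:
```python
from sim import *
to([.5065,-.3197,.33],-6.3)
```

```text
[ 496.2 -259.1  345.1] yaw_y -3.82 z [-5.0e-04 -3.2e-03 -1.0e+00]
t 4.25 F [-2.06 -5.2   1.49] gap 0.0855 | units [-2.388  0.571  0.611] turn [-0.001  0.023  0.309]
```

Call:
{"api": "send_rows", "payload": {"plan": [[-0.6, 0.14, 0.15, 0, 0.02, 0.31], [-0.6, 0.14, 0.15, 0, 0, 0], [-0.6, 0.14, 0.15, 0, 0, 0], [-0.59, 0.14, 0.15, 0, 0, 0], [0, 0, 0.2, 0, 0, 0], [0, 0, 0.2, 0, 0, 0], [0, 0, 0, 0, 0, 0], [0, 0, 0, 0, 0, 0]]}}

```text
t: 5.05
ee_pos: [0.5084, -0.313, 0.3194]
tool_rot: [-0.001, 0.741, 0.671, 0.001]
contact_force: [-0.8, 0.0, 0.1]
finger_gap: 0.0853
```

Run:
```python
from sim import *
from h import *
shot('wrist','w3.png'); shot('top','t3.png'); to([.5065,-.3197,.245],-6.3)
```

```text
[ 508.4 -313.3  319.8] yaw_y -5.73 z [ 6.e-04  3.e-03 -1.e+00]
t 5.15 F [-0.11  0.29 -0.33] gap 0.0853 | units [-0.273 -0.051  2.99 ] turn [ 0.002 -0.021  0.071]
```

View pics/w3.png

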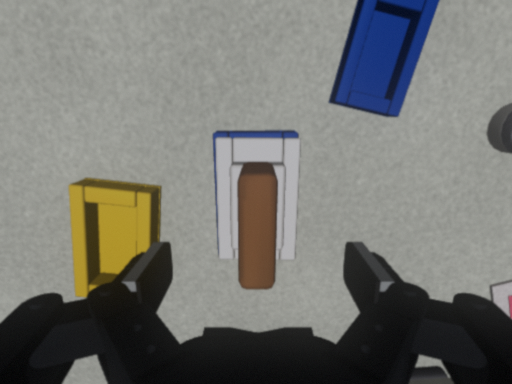

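Run:
```python
from h import *
s=load('w3'); im=s['im'][:,:,::-1]
cv2.imwrite('pics/c5.png',cv2.resize(im[120:300,200:310],None,fx=3.3,fy=3.3,interpolation=cv2.INTER_CUBIC))
```

```text
(no output)
```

View pics/c5.png

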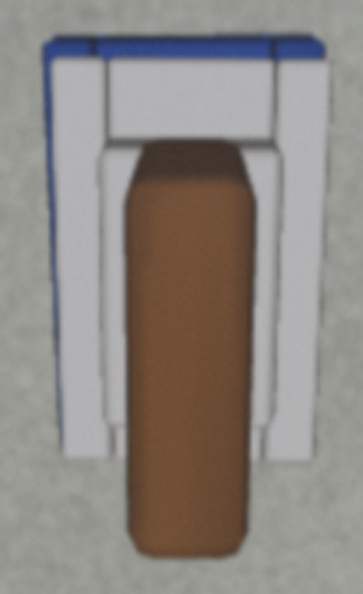

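Run:
```python
from h import *
s=load('w3')
def q(cs,z):
    P=np.array([plane(s,200+u/3.3,120+v/3.3,z)[:2]*1000 for u,v in cs])
    d=P[:2].mean(0)-P[2:].mean(0); print(np.round(P.mean(0),1),'long',np.degrees(np.arctan2(*d[::-1])),np.linalg.norm(d),np.linalg.norm(P[1]-P[0]))
q([(126,183),(255,183),(129,556),(247,556)],.114)
q([(52,58),(329,60),(63,456),(313,458)],.036)
```

```text
[ 506.6 -319.5] long 83.84167138461268 79.6206258001088 24.12844095052836
[ 506.5 -320.4] long 83.85339389259879 114.93904672814499 72.28684645468512
```

Call:
{"api": "send_rows", "payload": {"plan": [[-0.14, -0.03, 0.4, 0, -0.02, 0.05], [-0.13, -0.02, 0.5, 0, 0, 0], [0, 0, 0.5, 0, 0, 0], [0, 0, 0.5, 0, 0, 0], [0, 0, 0.5, 0, 0, 0], [0, 0, 0.4, 0, 0, 0], [0, 0, 0.2, 0, 0, 0], [0, 0, 0, 0, 0, 0]]}}

```text
t: 5.95
ee_pos: [0.506, -0.3202, 0.2437]
tool_rot: [-0.001, 0.744, 0.668, -0.0]
contact_force: [0.7, 0.9, -0.5]
finger_gap: 0.0853
```

Run:
```python
from sim import *
to([.5065,-.3197,.245],-6.15)
```

```text
[ 506.  -320.2  243.7] yaw_y -6.18 z [-1.2e-03  6.0e-04 -1.0e+00]
t 5.95 F [ 0.71  0.85 -0.55] gap 0.0853 | units [ 0.022  0.017 -0.051] turn [-0.009 -0.004 -0.004]
```

Call:
{"api": "send_rows", "payload": {"plan": [[0, 0, 0, 0, 0, 0], [0, 0, 0, 0, 0, 0], [0, 0, 0, 0, 0, 0], [0, 0, 0, 0, 0, 0], [0, 0, 0, 0, 0, 0], [0, 0, 0, 0, 0, 0], [0, 0, 0, 0, 0, 0], [0, 0, 0, 0, 0, 0]], "claw": 1, "squeeze": 80}}

```text
t: 6.75
ee_pos: [0.5064, -0.3205, 0.245]
tool_rot: [0.0, 0.744, 0.668, 0.0]
contact_force: [0.2, 1.4, 5.7]
finger_gap: 0.0254
```

Run:
```python
from sim import *
to([.5065,-.3197,.245],-6.15)
```

```text
[ 506.4 -320.5  245. ] yaw_y -6.17 z [ 5.e-04 -2.e-04 -1.e+00]
t 6.75 F [0.25 1.41 5.68] gap 0.0254 | units [ 0.031 -0.001  0.001] turn [ 0.004  0.001 -0.003]
```

Call:
{"api": "send_rows", "payload": {"plan": [[0, 0, -0.2, 0, 0, 0], [0, 0, -0.3, 0, 0, 0], [0, 0, -0.4, 0, 0, 0], [0, 0, -0.5, 0, 0, 0], [0, 0, -0.6, 0, 0, 0], [0, 0, -0.6, 0, 0, 0], [0, 0, -0.4, 0, 0, 0], [0, 0, 0, 0, 0, 0]]}}

```text
t: 7.55
ee_pos: [0.5068, -0.3208, 0.3217]
tool_rot: [0.002, 0.744, 0.668, 0.001]
contact_force: [0.0, 0.1, -4.5]
finger_gap: 0.0254
```

Run:
```python
from sim import *
from h import *
shot('scene','s4.png');shot('wrist','w4.png')
to([.5022,-.0156,.315],5.1)
s=load('w4'); s2=load('s4')
a=cv2.resize(s2['im'][110:270,80:200][:,:,::-1],None,fx=3.3,fy=3.3,interpolation=cv2.INTER_CUBIC)
cv2.imwrite('pics/c6.png',np.hstack([a[:384],cv2.resize(s['im'][:,:,::-1],(400,300)).copy() if 0 else s['im'][:,120:480,::-1]]))
```

```text
[ 506.2 -320.2  319.7] yaw_y -6.17 z [ 2.e-04  1.e-04 -1.e+00]
t 7.65 F [ 0.3  0.4 -3.2] gap 0.0253 | units [12.096 -1.469  0.189] turn [ 1.000e-03 -1.000e-03 -1.409e+00]
```

View pics/c6.png

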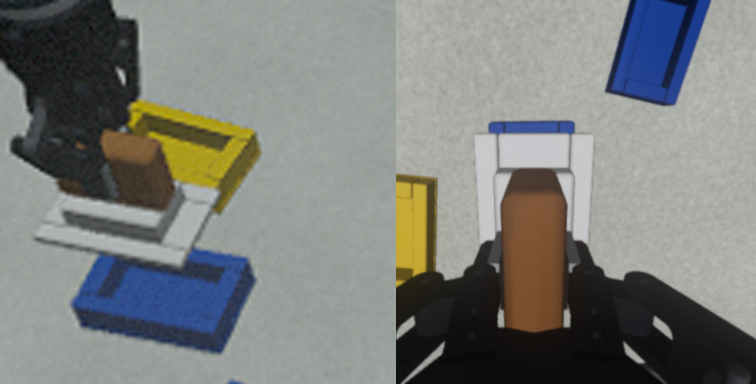

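Call:
{"api": "send_rows", "payload": {"plan": [[0.5, 0, 0, 0, 0, -0.1], [0.9, -0.02, 0, 0, 0, -0.1], [1, -0.02, 0, 0, 0, -0.1], [1, -0.02, 0, 0, 0, -0.1], [1, -0.02, 0, 0, 0, -0.1], [1, -0.02, 0, 0, 0, -0.1], [1, -0.02, 0, 0, 0, -0.1], [1, -0.02, 0, 0, 0, -0.1]]}}

```text
t: 8.45
ee_pos: [0.5125, -0.1334, 0.3189]
tool_rot: [-0.001, 0.705, 0.709, -0.0]
contact_force: [0.3, 0.6, -4.0]
finger_gap: 0.025
```

Call:
{"api": "send_rows", "payload": {"plan": [[1, -0.02, 0, 0, 0, -0.1], [1, -0.02, 0, 0, 0, -0.1], [1, -0.02, 0, 0, 0, -0.1], [0.9, -0.02, 0, 0, 0, -0.1], [0.6, -0.02, 0, 0, 0, -0.1], [0.2, -0.02, 0, 0, 0, -0.1], [0, 0, 0, 0, 0, 0], [0, 0, 0, 0, 0, 0]]}}

```text
t: 9.25
ee_pos: [0.5063, -0.0193, 0.3196]
tool_rot: [0.0, 0.676, 0.737, -0.0]
contact_force: [0.0, 1.1, -4.0]
finger_gap: 0.025
```

Run:
```python
from sim import *
from h import *
shot('scene','s5.png');shot('wrist','w5.png')
to([.5022,-.0156,.280],5.1)
s=load('w5'); s2=load('s5')
a=cv2.resize(s2['im'][160:290,180:300][:,:,::-1],None,fx=3.3,fy=3.3,interpolation=cv2.INTER_CUBIC)
cv2.imwrite('pics/c7.png',np.hstack([a[:384],s['im'][:,110:490,::-1]]))
```

```text
[506.3 -19.5 319.6] yaw_y 4.9 z [ 1.e-04 -7.e-04 -1.e+00]
t 9.35 F [-0.73 -0.38 -4.41] gap 0.0252 | units [ 0.172 -0.152  1.585] turn [ 0.001  0.005 -0.025]
```

View pics/c7.png

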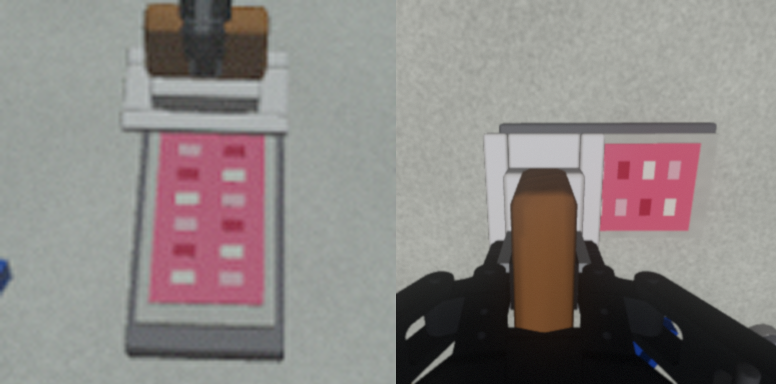

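Call:
{"api": "send_rows", "payload": {"plan": [[0.06, -0.05, 0.2, 0, 0, -0.025], [0.06, -0.05, 0.3, 0, 0, 0], [0.05, -0.05, 0.3, 0, 0, 0], [0, 0, 0.3, 0, 0, 0], [0, 0, 0.3, 0, 0, 0], [0, 0, 0.18, 0, 0, 0], [0, 0, 0, 0, 0, 0], [0, 0, 0, 0, 0, 0]]}}

```text
t: 10.15
ee_pos: [0.5023, -0.0144, 0.2801]
tool_rot: [0.0, 0.674, 0.739, -0.0]
contact_force: [-0.0, -0.2, -3.9]
finger_gap: 0.0247
```

Run:
```python
from sim import *
from h import *
shot('scene','s6.png')
to([.5022,-.0156,.264],5.1)
s2=load('s6')
cv2.imwrite('pics/c8.png',cv2.resize(s2['im'][160:280,180:300][:,:,::-1],None,fx=5,fy=5,interpolation=cv2.INTER_CUBIC))
```

```text
[502.4 -14.4 280.3] yaw_y 5.22 z [ 5.e-04 -0.e+00 -1.e+00]
t 10.2 F [ 0.65  0.81 -4.  ] gap 0.0251 | units [-0.047 -0.014  0.651] turn [0.003 0.    0.014]
```

View pics/c8.png

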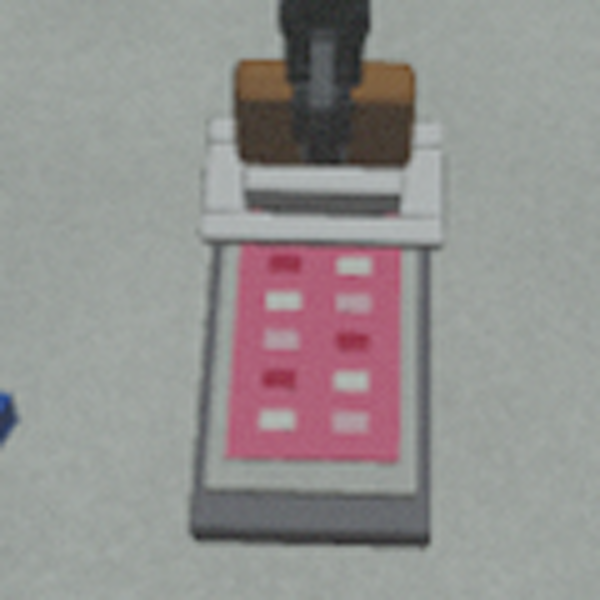

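Call:
{"api": "send_rows", "payload": {"plan": [[-0.04, -0.01, 0.1, 0, 0, 0.01], [0, 0, 0.1, 0, 0, 0], [0, 0, 0.1, 0, 0, 0], [0, 0, 0.1, 0, 0, 0], [0, 0, 0.1, 0, 0, 0], [0, 0, 0.1, 0, 0, 0], [0, 0, 0.05, 0, 0, 0], [0, 0, 0, 0, 0, 0]]}}

```text
t: 11.0
ee_pos: [0.5024, -0.0153, 0.264]
tool_rot: [0.0, 0.675, 0.738, 0.0]
contact_force: [-0.3, 0.1, 3.4]
finger_gap: 0.0252
```

Run:
```python
from sim import *
import time
to([.5022,-.0156,.264],5.1)
from h import *
shot('scene','s7.png')
to([.5022,-.0156,.264],5.1)
s2=load('s7')
cv2.imwrite('pics/c9.png',cv2.resize(s2['im'][160:280,180:300][:,:,::-1],None,fx=5,fy=5,interpolation=cv2.INTER_CUBIC))
for n in('s6','s7'):
  s=load(n); print([round(float(np.median([dep(s,u+i,v+j)[2] for i in range(-2,3) for j in range(-2,3)])),4) for u,v in [(243,228),(244,245),(243,258)]])
```

```text
[502.4 -15.3 264. ] yaw_y 5.14 z [ 8.e-04  1.e-04 -1.e+00]
t 11.0 F [-0.27  0.1   3.37] gap 0.0252 | units [-0.01  -0.009  0.002] turn [ 0.006 -0.001  0.005]
[502.4 -15.3 264.1] yaw_y 5.14 z [ 8.e-04  1.e-04 -1.e+00]
t 11.05 F [-0.09  0.75  1.43] gap 0.025 | units [-0.01  -0.008  0.004] turn [ 0.006 -0.     0.005]
[0.0387, 0.0394, 0.0338]
[0.0335, 0.0343, 0.0323]
```

View pics/c9.png

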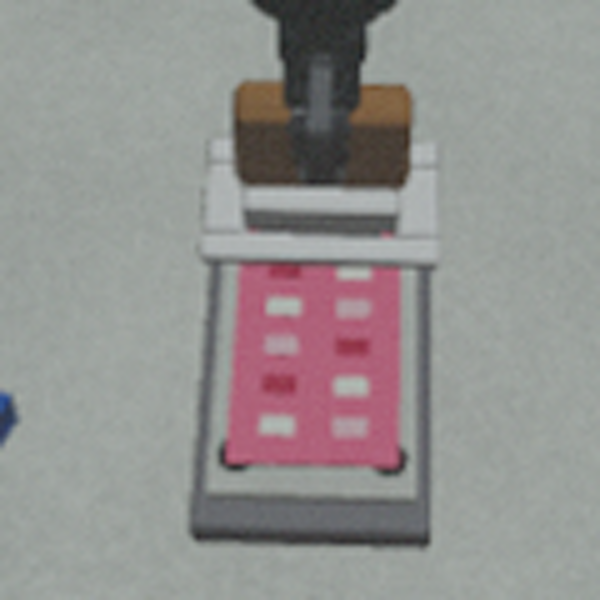

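The card sank about 5 mm by depth, and the force matches. Now I'll roll.

Call:
{"api": "send_rows", "payload": {"plan": [[0, 0.1, 0, 0, 0, 0], [0, 0.2, 0, 0, 0, 0], [0, 0.25, 0, 0, 0, 0], [0, 0.3, 0, 0, 0, 0], [0, 0.3, 0, 0, 0, 0], [0, 0.3, 0, 0, 0, 0], [0, 0.3, 0, 0, 0, 0], [0, 0.3, 0, 0, 0, 0]]}}

```text
t: 11.85
ee_pos: [0.5538, -0.0107, 0.2638]
tool_rot: [0.0, 0.675, 0.738, 0.0]
contact_force: [-1.0, 0.7, 1.4]
finger_gap: 0.025
```

Run:
```python
from sim import *
to([.564+.062*np.cos(np.radians(5.1)),-.0101+.062*np.sin(np.radians(5.1)),.264],5.1)
```

```text
[553.8 -10.7 263.8] yaw_y 5.14 z [ 0. -0. -1.]
t 11.85 F [-0.97  0.73  1.42] gap 0.025 | units [-0.015  2.888 -0.008] turn [0.    0.    0.005]
```

Call:
{"api": "send_rows", "payload": {"plan": [[0, 0.3, 0, 0, 0, 0], [0, 0.3, 0, 0, 0, 0], [0, 0.3, 0, 0, 0, 0], [0, 0.3, 0, 0, 0, 0], [0, 0.3, 0, 0, 0, 0], [0, 0.3, 0, 0, 0, 0], [0, 0.3, 0, 0, 0, 0], [0, 0.3, 0, 0, 0, 0]]}}

```text
t: 12.65
ee_pos: [0.6135, -0.0054, 0.2638]
tool_rot: [-0.0, 0.675, 0.738, -0.0]
contact_force: [0.7, 0.5, 1.9]
finger_gap: 0.0249
```

Run:
```python
from sim import *
to([.564+.062*np.cos(np.radians(5.1)),-.0101+.062*np.sin(np.radians(5.1)),.264],5.1)
```

```text
[613.5  -5.4 263.8] yaw_y 5.14 z [-0. -0. -1.]
t 12.65 F [0.73 0.52 1.86] gap 0.0249 | units [-0.013  0.492 -0.007] turn [-0.     0.     0.005]
```

Call:
{"api": "send_rows", "payload": {"plan": [[0, 0.25, 0, 0, 0, 0], [0, 0.16, 0, 0, 0, 0], [0, 0.08, 0, 0, 0, 0], [0, 0, 0, 0, 0, 0], [0, 0, 0, 0, 0, 0], [0, 0, 0, 0, 0, 0], [0, 0, 0, 0, 0, 0], [0, 0, 0, 0, 0, 0]]}}

```text
t: 13.45
ee_pos: [0.625, -0.0043, 0.2639]
tool_rot: [-0.0, 0.675, 0.738, -0.0]
contact_force: [0.6, 0.7, 1.9]
finger_gap: 0.0251
```

Run:
```python
from sim import *
from h import *
to([.564+.062*np.cos(np.radians(5.1)),-.0101+.062*np.sin(np.radians(5.1)),.264],5.1)
shot('scene','s8.png')
s=load('s8')
cv2.imwrite('pics/c10.png',cv2.resize(s['im'][160:300,180:300][:,:,::-1],None,fx=4.2,fy=4.2,interpolation=cv2.INTER_CUBIC))
```

```text
[625.   -4.3 263.9] yaw_y 5.14 z [-0.  0. -1.]
t 13.45 F [0.63 0.72 1.95] gap 0.0251 | units [-0.012  0.03  -0.005] turn [-0.    -0.     0.004]
```

View pics/c10.png

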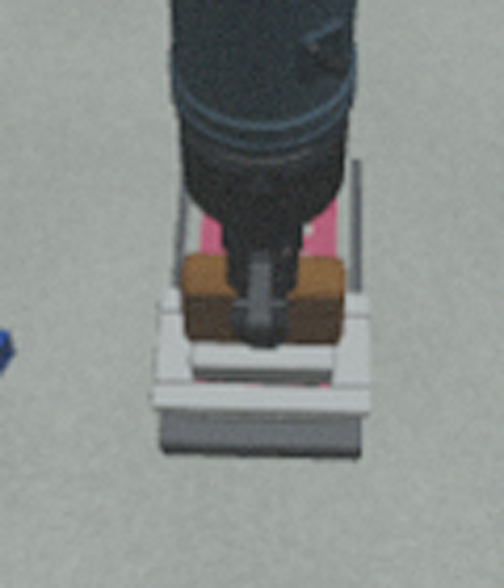

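The pass is complete: the drum went from about -61 to +61 mm. Now I'll lift straight up and go back to the dock.

Call:
{"api": "send_rows", "payload": {"plan": [[0, 0, -0.2, 0, 0, 0], [0, 0, -0.3, 0, 0, 0], [0, 0, -0.4, 0, 0, 0], [0, 0, -0.5, 0, 0, 0], [0, 0, -0.5, 0, 0, 0], [0, 0, -0.3, 0, 0, 0], [0, 0, 0, 0, 0, 0], [0, 0, 0, 0, 0, 0]]}}

```text
t: 14.3
ee_pos: [0.6249, -0.0042, 0.3188]
tool_rot: [-0.0, 0.675, 0.738, 0.0]
contact_force: [0.7, 0.6, -4.3]
finger_gap: 0.0248
```

Run:
```python
from sim import *
to([.5064,-.3205,.32],-6.17)
p,r,s=pose()
a=[[-.5,-.2,0,0,0,.1]]+[[-1,-.35,0,0,0,.1]]*7; p,r=sim(p,r,a); show(p,r)
a=[[-1,-.35,0,0,0,.1]]*4+[[-.6,-.2,0,0,0,.1]]+[[-.3,0,0,0,0,.1]]; p,r=sim(p,r,a); show(p,r)
```

```text
[624.9  -4.2 318.8] yaw_y 5.14 z [-1.e-04  1.e-04 -1.e+00]
t 14.3 F [ 0.67  0.56 -4.29] gap 0.0248 | units [-12.175  -5.857  -0.048] turn [-0.000e+00 -1.000e-03  1.414e+00]
[ 565.8 -194.   318.8] yaw_y -1.26 z [-1.e-04  1.e-04 -1.e+00]
[ 519.7 -314.5  318.8] yaw_y -6.06 z [-1.e-04  1.e-04 -1.e+00]
```

Call:
{"api": "send_rows", "payload": {"plan": [[-0.5, -0.2, 0, 0, 0, 0.1], [-1, -0.4, 0, 0, 0, 0.1], [-1, -0.4, 0, 0, 0, 0.1], [-1, -0.4, 0, 0, 0, 0.1], [-1, -0.4, 0, 0, 0, 0.1], [-1, -0.4, 0, 0, 0, 0.1], [-1, -0.4, 0, 0, 0, 0.1], [-1, -0.4, 0, 0, 0, 0.1]]}}

```text
t: 15.1
ee_pos: [0.5558, -0.1964, 0.3183]
tool_rot: [-0.0, 0.716, 0.699, -0.001]
contact_force: [0.2, -0.2, -5.4]
finger_gap: 0.0256
```

Call:
{"api": "send_rows", "payload": {"plan": [[-1, -0.38, 0, 0, 0, 0.1], [-1, -0.38, 0, 0, 0, 0.1], [-1, -0.38, 0, 0, 0, 0.1], [-1, -0.38, 0, 0, 0, 0.1], [-0.7, -0.2, 0, 0, 0, 0.1], [-0.4, 0, 0, 0, 0, 0.1], [0, 0, 0, 0, 0, 0], [0, 0, 0, 0, 0, 0]]}}

```text
t: 15.9
ee_pos: [0.5084, -0.3186, 0.3185]
tool_rot: [-0.0, 0.743, 0.669, 0.0]
contact_force: [-0.5, 0.7, -4.9]
finger_gap: 0.025
```

Run:
```python
from sim import *
to([.5064,-.3205,.27],-6.17)
```

```text
[ 508.4 -318.6  318.5] yaw_y -5.98 z [ 1.0e-04  1.1e-03 -1.0e+00]
t 15.9 F [-0.53  0.67 -4.89] gap 0.025 | units [-0.085 -0.072  1.941] turn [-0.    -0.008  0.023]
```

Call:
{"api": "send_rows", "payload": {"plan": [[-0.04, -0.04, 0.2, 0, -0.01, 0.02], [-0.04, -0.03, 0.4, 0, 0, 0], [0, 0, 0.4, 0, 0, 0], [0, 0, 0.4, 0, 0, 0], [0, 0, 0.4, 0, 0, 0], [0, 0, 0.2, 0, 0, 0], [0, 0, 0.1, 0, 0, 0], [0, 0, 0, 0, 0, 0]]}}

```text
t: 16.7
ee_pos: [0.5057, -0.3216, 0.266]
tool_rot: [0.0, 0.744, 0.668, -0.001]
contact_force: [0.3, 0.3, -4.9]
finger_gap: 0.025
```

Run:
```python
from sim import *
from h import *
to([.5064,-.3205,.245],-6.17)
shot('scene','s9.png')
s=load('s9')
cv2.imwrite('pics/c11.png',cv2.resize(s['im'][130:270,80:200][:,:,::-1],None,fx=4.2,fy=4.2,interpolation=cv2.INTER_CUBIC))
```

```text
[ 505.7 -321.6  266. ] yaw_y -6.23 z [-5.0e-04 -1.2e-03 -1.0e+00]
t 16.7 F [ 0.28  0.29 -4.89] gap 0.025 | units [0.047 0.025 0.841] turn [-0.003  0.009 -0.007]
```

View pics/c11.png

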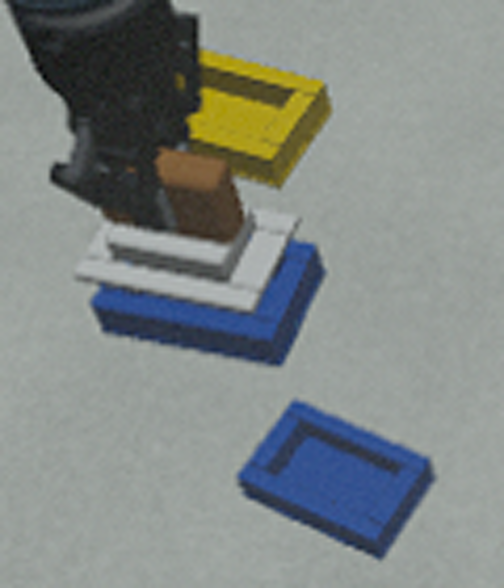

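Call:
{"api": "send_rows", "payload": {"plan": [[0.04, 0.02, 0.15, 0, 0.01, 0], [0, 0, 0.15, 0, 0, 0], [0, 0, 0.15, 0, 0, 0], [0, 0, 0.15, 0, 0, 0], [0, 0, 0.1, 0, 0, 0], [0, 0, 0.08, 0, 0, 0], [0, 0, 0.04, 0, 0, 0], [0, 0, 0, 0, 0, 0]]}}

```text
t: 17.55
ee_pos: [0.5063, -0.3206, 0.2457]
tool_rot: [-0.0, 0.744, 0.668, -0.0]
contact_force: [0.5, -0.6, -3.5]
finger_gap: 0.0252
```

Run:
```python
from sim import *
to([.5064,-.3205,.245],-6.17)
```

```text
[ 506.3 -320.6  245.7] yaw_y -6.22 z [-2.e-04  0.e+00 -1.e+00]
t 17.55 F [ 0.49 -0.56 -3.52] gap 0.0252 | units [0.006 0.005 0.028] turn [-0.001 -0.    -0.007]
```

Almost seated, about 0.7 mm short by the earlier seat height. I'll go down a little more.

Call:
{"api": "send_rows", "payload": {"plan": [[0, 0, 0.03, 0, 0, 0], [0, 0, 0.03, 0, 0, 0], [0, 0, 0, 0, 0, 0], [0, 0, 0, 0, 0, 0], [0, 0, 0, 0, 0, 0], [0, 0, 0, 0, 0, 0], [0, 0, 0, 0, 0, 0], [0, 0, 0, 0, 0, 0]]}}

```text
t: 18.35
ee_pos: [0.5065, -0.3207, 0.245]
tool_rot: [0.0, 0.744, 0.668, 0.0]
contact_force: [-1.4, 2.0, 5.8]
finger_gap: 0.0252
```

Run:
```python
from sim import *
to([.5064,-.3205,.245],-6.17)
```

```text
[ 506.5 -320.7  245. ] yaw_y -6.22 z [ 6.e-04 -0.e+00 -1.e+00]
t 18.35 F [-1.4   1.95  5.75] gap 0.0252 | units [ 0.009 -0.004  0.001] turn [ 0.004 -0.    -0.006]
```

Seated, with the same height and force as just after the grasp. Now I'll release and retract.

Call:
{"api": "send_rows", "payload": {"plan": [[0, 0, 0, 0, 0, 0], [0, 0, 0, 0, 0, 0], [0, 0, 0, 0, 0, 0], [0, 0, 0, 0, 0, 0], [0, 0, 0, 0, 0, 0], [0, 0, 0, 0, 0, 0], [0, 0, 0, 0, 0, 0], [0, 0, 0, 0, 0, 0]], "claw": 0}}

```text
t: 19.15
ee_pos: [0.5063, -0.3206, 0.2443]
tool_rot: [-0.0, 0.744, 0.668, -0.0]
contact_force: [0.4, 0.3, -0.3]
finger_gap: 0.0857
```

Call:
{"api": "send_rows", "payload": {"plan": [[0, 0, -0.2, 0, 0, 0], [0, 0, -0.4, 0, 0, 0], [0, 0, -0.6, 0, 0, 0], [0, 0, -0.8, 0, 0, 0], [0, 0, -0.8, 0, 0, 0], [0, 0, -0.8, 0, 0, 0], [0, 0, -0.5, 0, 0, 0], [0, 0, 0, 0, 0, 0]]}}

```text
t: 19.95
ee_pos: [0.5069, -0.3212, 0.3494]
tool_rot: [0.002, 0.744, 0.668, 0.001]
contact_force: [0.2, -0.7, 0.9]
finger_gap: 0.0854
```

Run:
```python
from sim import *
from h import *
to([.5064,-.3205,.245],-6.17)
shot('scene','s10.png'); shot('wrist','w10.png')
s=load('s10'); print(np.median([dep(s,245+i,230+j)[2] for i in range(-2,3) for j in range(-2,3)]))
w=load('w10')
a=cv2.resize(s['im'][130:260,80:200][:,:,::-1],None,fx=2.95,fy=2.95,interpolation=cv2.INTER_CUBIC)[:384]; a=cv2.copyMakeBorder(a,0,384-a.shape[0],0,0,0)
cv2.imwrite('pics/c12.png',np.hstack([a,w['im'][:,110:490,::-1]]))
```

```text
[ 506.9 -321.2  349.4] yaw_y -6.23 z [ 0.0038 -0.0019 -1.    ]
t 19.95 F [ 0.19 -0.7   0.87] gap 0.0854 | units [ 0.03  -0.038  4.174] turn [ 0.029  0.01  -0.007]
0.039022507063747325
```

View pics/c12.png

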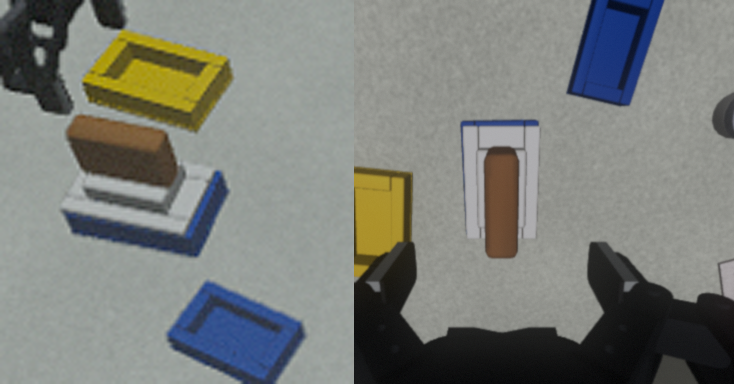

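View pics/s10.png

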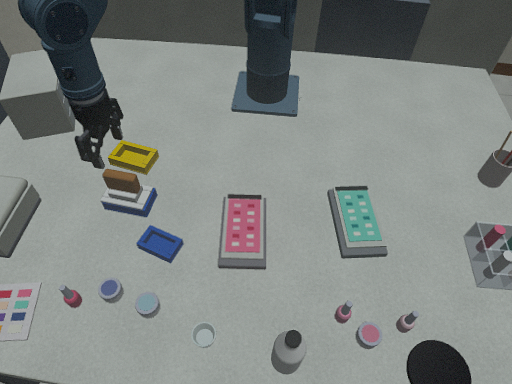

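The roller stands upright in the larger blue dock, at scene pixel (128,192). The gripper is open and clear above it, and both cards are back up.

```bash
python3 -c "
from cell import env
print(env.sign_off())"
```

```text
the job is handed in; nothing more can be done
None
```

The job is done and handed in at about 20 s of the 51 s allowed. I took the roller from the larger blue dock and rolled the pink card once along its middle. Then I stood the roller back in the dock and let go.

- **Pass:** it ran from about 61 mm on the clip side of the card's centre to about 61 mm past it, within about 0.5 mm of the middle line I measured.
- **Pressing:** the tool height stayed at 263.8–264.1 mm throughout. The card had sunk about 5 mm by camera depth at the start of the roll, and I did not measure it again while rolling. The wrist readings taken during the pass fit a push of roughly 5.5–7.5 N, against 6.5 N expected for 5 mm, with about 1 N of noise.
- **Last pictures:** the roller is upright and fully seated, and the gripper is open and about 10 cm higher. The pink card is back at about 39 mm, which is 40 mm within camera error. The mint-green card was never approached.
- **Disagreement:** the scene camera placed things 3–5 mm farther in x than the top and wrist cameras, so I relied mostly on those two. I had no reading of the drum's turn, so I could not check that it rolled without slipping.

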